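# Zero the tally counter and rack the next brush set

## Robot

A 6-joint arm with a two-finger parallel gripper is mounted at the origin on the work surface. World frame = base frame: x ahead of the robot, y to its left, z up, the work surface at z = 0. Lengths are in m, angles in rad, forces in N, time in s.
With the tool pointing down it reaches from about 0.15 to 0.775 m from the base axis. Payload 6.1 kg.
Tool frame: the origin (TCP) lies at the very end of the fingers, on their centre line; the grasp point (between the pads) lies 19 mm behind it; z points along the fingers, y is the line along which they close (so a half turn about z gives the same grasp; the last joint's range is limited). The gripper opens to 85 mm and grips with 20 to 120 N. Pads are 22 mm wide; open, the fingers measure 114 mm over their backs; the gripper's body (76 mm by 85 mm) begins 54 mm behind the grasp point. The pads swing forward as they close: fully open they stand 13 mm farther back than shut.
Start: joints at [-1.237, 0.126, -0.04, 1.405, 0, 1.571], TCP at [0.172, -0.496, 0.231] pointing down, gripper open.
Joint ranges: [-2.72, 2.72], [-0.95, 1.95], [-1.27, 1.35], [-1.78, 2.02], [-1.46, 1.47], [-3.14, 3.14]. Speed limits (rad/s): [2.39, 2.39, 3.01, 3.14, 3.14, 3.14].

## Interface

Orientations are given as a rotation vector (axis times angle).
In Python, from workcell import arm, jaws, sensors, eyes, hand_in gives the robot as it stands. Calls block until the motion is done:
- arm.move_pose(position, orientation): joint-space move of the TCP to a pose.
- arm.move_straight(position, feed=0.15, ori=None, force_limit=None): straight line of the TCP; ori=None keeps the orientation; feed is the mean speed in m/s. With force_limit (N) it stops when the force on the tool has changed by that much, and returns True; else False.
- arm.move_joints(angles): joint-space move.
- jaws.set_gripper(opening): finger opening in m; the grip force is fixed at half the most; returns when the fingers have stopped.
- arm.dwell(seconds).
- arm.solve_ik(position, orientation): joint angles nearest the present ones, or None.
- sensors.get_obs(): the state.
- eyes.get_image(name): name is "scene" or "top" or "wrist"; returns a dict with "image" (400x640x3 uint8, red, green, blue), "depth" (400x640 float32, m along the optical axis (not along the pixel's ray), 0 where there is no reading), "fovy" (degrees; the focal length in pixels is half the picture's height over the tangent of half this angle, whatever the lens; pixels are square), "cx", "cy" (the principal point, pixels), "R" (3x3) and "t" (3): a world point X has camera coordinates R X + t; the wrist camera has in their place "mount" (4x4, takes a point from camera to tool coordinates, whose origin is the TCP and whose axes are the flange's). Camera axes: x right, y down, z forward; pixel columns grow to the right and rows downward; lengths in m; the calibration is good to about 2 mm. A picture is of the moment at which its call begins: read the wrist's pose just before it.
A pose or a line that the arm cannot do raises arm.PlanningError and nothing moves.
- hand_in(): hands the job in; it is judged then, once.
The state is a dict: "time": time; "joint_positions": joint angles; "joint_vel": joint speeds; "effort": joint torques, N m; "eef_pos": TCP position; "ee_rot": TCP orientation; "force": force on the tool from outside, world axes, zero at the start; "wrist_torque": the same for the moment, N m; "grip_width": finger opening in m; "grasp_force": force on a finger pad.
Only numpy, scipy, OpenCV 4.12 (cv2) and the standard library are available. Lean on these libraries where they do the work, as an engineer would, in place of code of your own. Each camera call takes 0.05 s, during which the arm holds its last target. There are 200 camera calls.

## Task

Get the desk ready for the next brush set. First turn the knob on the tally counter counter-clockwise, all the way back to its zero stop, and leave it there. Then lay every brush from the mat in the notched rack, down in the notches of the pocket over its own outline, cap pointing away from the robot, one after another from the longest (its pocket is next to the counter) to the shortest; pockets of missing brushes stay empty, and the cup, tape core and carton are not to be disturbed.

Things in the scene. Friction and masses are not known exactly. Their poses are not given: they have to be found in the camera images.
- brush1: Cosmetic brush with a black square handle (16 x 16 mm) and a hard white cap over its head, all 16 mm thick, lying on the mat; may be absent. longest brush: handle 140 + cap 60 = 200 mm, cap 42 mm wide with a round end; tail at x = -80 mm. Origin on the handle's centre line, 60 mm behind the start of the cap (8 mm above the underside); x axis along the brush towards the cap.
- brush2: Cosmetic brush with a black square handle (16 x 16 mm) and a hard white cap over its head, all 16 mm thick, lying on the mat; may be absent. second longest: handle 136 + cap 44 = 180 mm, cap 36 mm wide with a square end; tail at x = -76 mm. Origin on the handle's centre line, 60 mm behind the start of the cap (8 mm above the underside); x axis along the brush towards the cap.
- brush3: Cosmetic brush with a black square handle (16 x 16 mm) and a hard white cap over its head, all 16 mm thick, lying on the mat; may be absent. third: handle 130 + cap 34 = 164 mm, cap 28 mm wide with a round end; tail at x = -70 mm. Origin on the handle's centre line, 60 mm behind the start of the cap (8 mm above the underside); x axis along the brush towards the cap.
- brush4: Cosmetic brush with a black square handle (16 x 16 mm) and a hard white cap over its head, all 16 mm thick, lying on the mat; may be absent. fourth: handle 120 + cap 30 = 150 mm, cap fan-shaped, 40 mm wide at its far end; tail at x = -60 mm. Origin on the handle's centre line, 60 mm behind the start of the cap (8 mm above the underside); x axis along the brush towards the cap.
- brush5: Cosmetic brush with a black square handle (16 x 16 mm) and a hard white cap over its head, all 16 mm thick, lying on the mat; may be absent. shortest: handle 112 + cap 28 = 140 mm, slim cap 18 mm wide with a round end; tail at x = -52 mm. Origin on the handle's centre line, 60 mm behind the start of the cap (8 mm above the underside); x axis along the brush towards the cap.
- mat: Thin grey mat, 270 x 380 x 2 mm, fixed, the brushes start on it. Origin under its centre.
- rack: Fixed rack: white plate 235 (x) x 250 (y) x 6 mm, two wooden rails (8 mm thick, 68 mm apart, at x = 62 and 138) with five notches 22 mm wide, pitch 48; floor 34 mm above the table, straight for 8 mm, then flared 45 degrees to peaks at 55. Grey outlines on the plate show whose pocket is whose. Origin under the middle of the rear (robot-side) edge; x away from the robot, y to pocket 1.
- pocket1 (a point): Pocket 1 of the rack (next to the counter): where the origin of brush1 is when it lies seated, midway between the rails, 42 mm above the table. Axes as the rack's.
- pocket2 (a point): Pocket 2 of the rack (counted from the counter side): where the origin of brush2 is when it lies seated, midway between the rails, 42 mm above the table. Axes as the rack's.
- pocket3 (a point): Pocket 3 of the rack (counted from the counter side): where the origin of brush3 is when it lies seated, midway between the rails, 42 mm above the table. Axes as the rack's.
- pocket4 (a point): Pocket 4 of the rack (counted from the counter side): where the origin of brush4 is when it lies seated, midway between the rails, 42 mm above the table. Axes as the rack's.
- pocket5 (a point): Pocket 5 of the rack (farthest from the counter): where the origin of brush5 is when it lies seated, midway between the rails, 42 mm above the table. Axes as the rack's.
- zero_knob (a joint): Reset knob on top of the tally counter, rad: 0 at the zero stop, larger = turned further clockwise seen from above (starts 2 to 4 rad away), so it goes back counter-clockwise. Stays where it is left. Turn it in several grasps of at most 1.5 rad.
- zero_knob_grip (a point): On the knob's vertical axis at grip height, 87 mm above the table. The grip is an upright bar 49 mm long (point x) x 14 thick (y) x 32 high, top 7 mm above this point, on a 52 mm disc with its top 23 mm below. A white mark on the bar's -x half points at the white tick on the housing's robot-side edge at zero.
- counter: Grey tally counter, fixed, 100 x 90 x 50 mm, with the knob in the middle of its top. Origin under its centre; front (-x) faces the robot.
- cup: Bystander: white ceramic cup, 84 mm across, 100 mm high. Origin under its centre. Leave alone.
- tape: Bystander: cardboard ring (empty tape core) lying flat, 96 mm across, 45 mm high. Origin under its centre. Leave alone.
- carton: Bystander: cardboard box 100 x 140 x 60 mm. Origin under its centre. Leave alone.
Not all that is in view belongs to the job. Leave any turquoise look-alike of the brush2 alone.

How it is judged:
By the outcome, as a careful person would: the job done as asked, in the order asked, and still so for the second after the job is handed in, with the robot touching nothing.
Of brush1, brush2, brush3, brush4, brush5 only 3 to 5 are there at a start; the rules pass over those that are not, and their reading is None.
At some moment in a run one of brush1, brush2, brush3, brush4, brush5 may be knocked a few centimetres aside while the robot is not near it.
Once in a run the grip may slacken for a moment while it holds something.
It also fails if it takes over 210 s, if anything falls off the work surface, if the arm or the gripper's body presses on something with over 40 N, if the wrist force passes 120 N, or if a joint passes its speed limit or range.

## Working session

There is one attempt and no reset: what is moved stays moved. The work goes in short steps, each a Python script; the robot and the scene stay as the last script left them, time stands still between calls to the robot, and variables do not carry over. Pictures are saved under pics/ and viewed, at most 14 in all, crops included, and the job is handed in when it is done.

```bash
ls; mkdir -p pics
python3 - <<'E'
from workcell import arm,jaws,sensors,eyes
import cv2,numpy as np
for n in("top","scene"):
    d=eyes.get_image(n); cv2.imwrite(f"pics/{n}0.png",d["image"][:,:,::-1]); np.save(f"pics/{n}0.npy",d,allow_pickle=True)
    print(n,d["fovy"],d["cx"],d["cy"],d["R"],d["t"],d["depth"].min(),d["depth"].max())
print(sensors.get_obs());
E
```

```text
pics
top 53.1640419029127 320.0651663472199 198.66389428894337 [[ 0.00420459 -0.99993367  0.01072311]
 [-0.99666275 -0.00506453 -0.08147213]
 [ 0.08152104 -0.01034476 -0.99661793]] [-0.01763161  0.49360066  1.20516461] 0.0 2.1173465
scene 45.58664916262096 330.7045688577155 200.59535194077222 [[-0.81719757  0.5762877  -0.00897927]
 [ 0.48637613  0.68117335 -0.54721214]
 [-0.30923519 -0.45154773 -0.83694578]] [ 0.39727376 -0.18336951  1.45912987] 0.0 3.0806947
{'time': 0.1, 'joint_positions': array([-1.23698359e+00,  1.26349890e-01, -4.04964182e-02,  1.40541981e+00,
        8.01529949e-06,  1.57078505e+00]), 'joint_vel': array([-0.00031374, -0.00103714,  0.002307  ,  0.0002202 ,  0.00149978,
        0.00050691]), 'effort': array([ 3.07572518e-04, -4.36901629e+01,  3.53607130e+01,  1.36770587e-02,
        1.07948586e-05,  8.23582866e-06]), 'eef_pos': array([ 0.17189587, -0.49566916,  0.23059535]), 'ee_rot': array([-3.09650181e+00, -5.21697098e-01,  3.70958964e-04]), 'force': array([0.14031778, 0.02445237, 0.64682586]), 'wrist_torque': array([-0.02448689, -0.00442197,  0.02256431]), 'grasp_force': 0.0, 'grip_width': 0.08546897991871392}
```

View pics/top0.png

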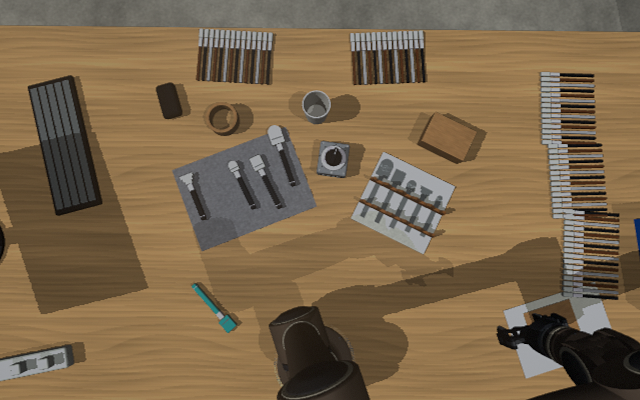

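View pics/scene0.png

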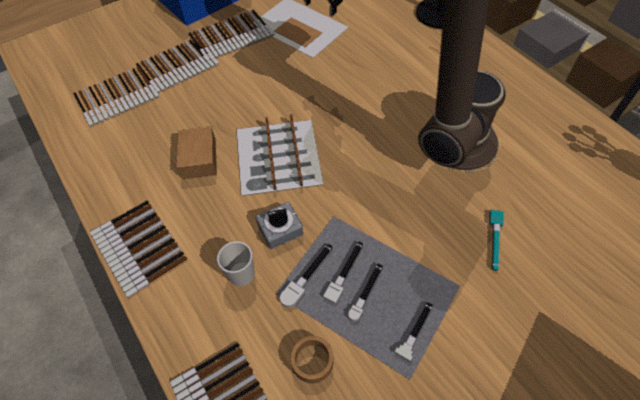

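Top view: the mat centre is (245,185). Four brushes lie on it: brush1, big round cap, at (283,155). brush2, square cap, at (266,182). brush3, round cap, at (242,185). brush4, fan cap, at (194,195). brush5 looks absent. The counter is at (333,158) and the rack at (405,203) with pocket 1 on its left. The turquoise look-alike is at (214,307), off the mat, so I'll leave it alone.

```bash
cat > h.py <<'E'
from workcell import arm,jaws,sensors,eyes,hand_in
import cv2,numpy as np
from scipy.spatial.transform import Rotation as Ro
def down(yaw): return (Ro.from_euler('z',yaw)*Ro.from_euler('x',np.pi)).as_rotvec()
def cam(n,save=None):
    o=sensors.get_obs(); d=dict(eyes.get_image(n))
    if n=="wrist":
        T=np.eye(4); T[:3,:3]=Ro.from_rotvec(o["ee_rot"]).as_matrix(); T[:3,3]=o["eef_pos"]
        C=np.linalg.inv(T@np.array(d["mount"])); d["R"]=C[:3,:3]; d["t"]=C[:3,3]
    if save: cv2.imwrite(f"pics/{save}.png",d["image"][:,:,::-1]); np.save(f"pics/{save}.npy",d,allow_pickle=True)
    return d
def load(s): return np.load(f"pics/{s}.npy",allow_pickle=True).item()
def ray(d,uv,z):
    uv=np.atleast_2d(np.asarray(uv,float)); f=200/np.tan(np.radians(d["fovy"]/2))
    v=np.c_[(uv[:,0]-d["cx"])/f,(uv[:,1]-d["cy"])/f,np.ones(len(uv))]@d["R"]
    c=-d["R"].T@d["t"]; return c+v*((z-c[2])/v[:,2])[:,None]
def pix(d,X):
    p=np.atleast_2d(X)@d["R"].T+d["t"]; f=200/np.tan(np.radians(d["fovy"]/2))
    return p[:,:2]/p[:,2:]*f+[d["cx"],d["cy"]]
E
python3 - <<'E'
from h import *
d=load("top0"); np.set_printoptions(precision=3,suppress=True)
for n,uv,z in [("counter",(333,158),.05),("rack",(405,203),.006),("mat",(245,185),.002),("cup",(316,106),.05),("tape",(221,119),.04),("carton",(448,137),.06),("b1cap",(277,135),.016),("b1tail",(293,184),.016),("b2c",(258,162),.016),("b2t",(280,206),.016),("b4c",(187,181),.016)]: print(n,ray(d,uv,z)[0])
for n,(x,y) in dict(wrack=(.45,-.22),wmat=(.40,.22)).items():
    for z in (.42,.36,.3):
        try: arm.move_pose([x,y,z],down(0)); break
        except arm.PlanningError as e: print(z,e)
    w=cam("wrist",n); print(n,z,w["fovy"],w["cx"],w["cy"],w["R"][2],-w["R"].T@w["t"],sensors.get_obs()["time"]); print(ray(w,[[0,0],[639,0],[639,399],[0,399]],.0))
    print(np.array(w["mount"]))
a=np.vstack([cv2.imread("pics/wrack.png"),cv2.imread("pics/wmat.png")]); cv2.imwrite("pics/v1.png",cv2.resize(a,(480,600)))
E
```

```text
counter [ 0.615 -0.054  0.05 ]
rack [ 0.483 -0.279  0.006]
mat [0.537 0.218 0.002]
cup [ 0.775 -0.001  0.05 ]
tape [0.735 0.289 0.04 ]
carton [ 0.679 -0.4    0.06 ]
b1cap [0.692 0.12  0.016]
b1tail [0.539 0.068 0.016]
b2c [0.607 0.177 0.016]
b2t [0.471 0.107 0.016]
b4c [0.546 0.394 0.016]
wrack 0.42 65.58326222185214 316.19915451272533 201.20563712177585 [-0.274 -0.001 -0.962] [ 0.518 -0.22   0.563] 1.75
[[ 0.691  0.282  0.   ]
 [ 0.691 -0.735  0.   ]
 [-0.117 -0.965  0.   ]
 [-0.115  0.507  0.   ]]
[[ 0.    -0.962 -0.273  0.068]
 [ 1.    -0.     0.001 -0.   ]
 [-0.001 -0.273  0.962 -0.143]
 [ 0.     0.     0.     1.   ]]
wmat 0.42 65.58326222185214 316.19915451272533 201.20563712177585 [-0.273 -0.001 -0.962] [0.469 0.22  0.563] 6.1917
[[ 0.642  0.723  0.   ]
 [ 0.642 -0.295  0.   ]
 [-0.166 -0.525  0.   ]
 [-0.164  0.947  0.   ]]
[[ 0.    -0.962 -0.273  0.068]
 [ 1.    -0.     0.001 -0.   ]
 [-0.001 -0.273  0.962 -0.143]
 [ 0.     0.     0.     1.   ]]
```

View pics/v1.png

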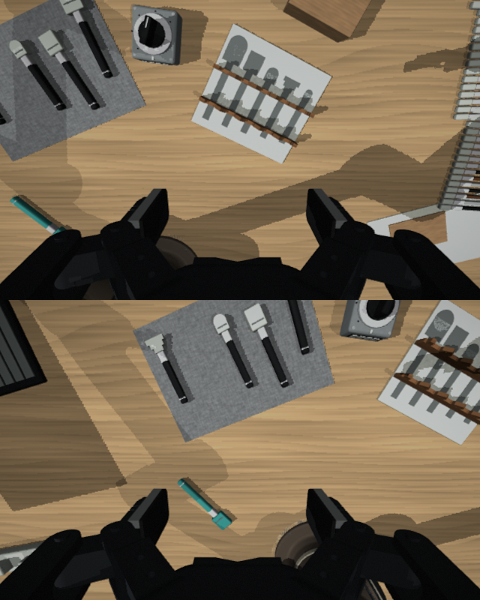

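Wrist view over the rack (viewed at 0.75 scale): counter at (155,34), with the knob's white mark pointing away from the robot. The rack is at (262,93), pocket 1 towards the counter. Over the mat, left to right, the caps read fan (160,342), round (220,322) and square (259,317), and the handle at (300,325) belongs to the big round one. Next I measure them.

```bash
cat >> h.py <<'E'
def rect(P):
    (c,s,a)=cv2.minAreaRect((np.asarray(P)[:,:2]*1000).astype(np.float32))
    return np.array(c)/1000,np.array(s),a
def blobs(m,lo,hi):
    n,l,st,ce=cv2.connectedComponentsWithStats(m.astype(np.uint8),connectivity=4)
    return [(l==i) for i in range(1,n) if lo<st[i,4]<hi]
def pts(m): v,u=np.nonzero(m); return np.c_[u,v]
E
cat > meas.py <<'E'
from h import *
np.set_printoptions(precision=4,suppress=True)
L={1:200,2:180,3:164,4:150,5:140}; TAIL={1:.080,2:.076,3:.070,4:.060,5:.052}
def brushes(d,lo=(.3,-.1),hi=(.8,.5),dbg=False,neutral=True):
    "brush = touching black handle + white cap on the grey mat; returns id -> (origin xy, heading, length, capwidth)"
    im=d["image"].astype(int); V=im.max(2); S=V-im.min(2)
    uu,vv=np.meshgrid(np.arange(640),np.arange(400))
    W=ray(d,np.c_[uu.ravel(),vv.ravel()],.018).reshape(400,640,3)
    box=(W[...,0]>lo[0])&(W[...,0]<hi[0])&(W[...,1]>lo[1])&(W[...,1]<hi[1])
    white=(V>150)&(S<35)&box; black=(V<48)&(S<25)&box
    out={}
    for b in blobs(cv2.morphologyEx((white|black).astype(np.uint8),cv2.MORPH_CLOSE,np.ones((3,3))),150,6000):
        w=b&white; k=b&black
        if w.sum()<30 or k.sum()<60: continue
        P=W[b][:,:2]; cw=W[w][:,:2].mean(0); ck=W[k][:,:2].mean(0)
        K=W[k][:,:2]; ax=np.linalg.svd(P-P.mean(0),full_matrices=False)[2][0]
        if ax@(cw-ck)<0: ax=-ax
        n=np.array([-ax[1],ax[0]]); s=P@ax; q=P@n
        length=s.max()-s.min(); wid=np.percentile(q,99.5)-np.percentile(q,.5)
        i=min(L,key=lambda i:abs(L[i]/1000-length))
        off=(K@n); off=(off.max()+off.min())/2
        org=ax*(s.min()+TAIL[i])+n*off
        uv=pts(b).mean(0)
        if dbg: print("blob",uv,"len %.1f wid %.1f"%(length*1e3,wid*1e3),"id",i,"org",org,"head %.3f"%np.arctan2(ax[1],ax[0]))
        if abs(L[i]/1000-length)<.006: out[i]=(org,np.arctan2(ax[1],ax[0]),length,wid)
    return out
if __name__=="__main__":
    for n in("wmat","wrack","top0"): print(n); brushes(load(n),dbg=True)
    for n in("wrack","top0"):
        d=load(n); im=d["image"].astype(int); V=im.max(2); S=V-im.min(2)
        uu,vv=np.meshgrid(np.arange(640),np.arange(400)); W=ray(d,np.c_[uu.ravel(),vv.ravel()],.006).reshape(400,640,3)
        m=(V>140)&(S<30)&(np.hypot(W[...,0]-.483,W[...,1]+.279)<.2)
        P=np.vstack([W[b] for b in blobs(m,40,1e5)]); print(n,"rack",rect(P))
        W=ray(d,np.c_[uu.ravel(),vv.ravel()],.064).reshape(400,640,3)
        m=(V>170)&(S<30)&(np.hypot(W[...,0]-.615,W[...,1]+.054)<.05); P=W[m]
        (c,r)=cv2.minEnclosingCircle((P[:,:2]*1000).astype(np.float32)); print(n,"disc",c,r)
        m=(S<40)&(np.hypot(W[...,0]-.615,W[...,1]+.054)<.08)
        Wc=ray(d,pts(m),.05); print("counter",rect(Wc))
    d=load("wrack"); u,v=pix(d,[.615,-.054,.07])[0].astype(int); print(u,v)
    a=cv2.resize(cv2.imread("pics/wrack.png")[max(0,v-50):v+50,u-60:u+60],None,fx=5,fy=5,interpolation=cv2.INTER_CUBIC); cv2.imwrite("pics/k1.png",a)
E
python3 meas.py
```

```text
wmat
blob [500.4619  15.9289] len 71.2 wid 52.7 id 5 org [ 0.6253 -0.052 ] head 1.365
blob [353.5936  52.814 ] len 177.9 wid 33.1 id 2 org [0.5326 0.1449] head 0.470
blob [308.8932  62.6681] len 163.0 wid 25.9 id 3 org [0.5261 0.2208] head 0.468
blob [222.3714  86.5724] len 149.6 wid 37.0 id 4 org [0.4868 0.3578] head 0.412
wrack
blob [119.655   48.2916] len 157.5 wid 52.8 id 3 org [0.6017 0.0826] head 0.329
blob [199.8043  45.6952] len 87.9 wid 65.4 id 5 org [ 0.6087 -0.0372] head -2.900
blob [50.3045 98.6462] len 165.6 wid 34.9 id 3 org [0.5274 0.2107] head 0.484
blob [104.6674 109.1047] len 136.7 wid 22.5 id 5 org [0.5111 0.1278] head 0.502
top0
blob [280.1316 148.8373] len 199.3 wid 36.5 id 1 org [0.6093 0.0967] head 0.349
blob [331.5817 158.0594] len 90.2 wid 61.5 id 5 org [ 0.6074 -0.0575] head -2.987
blob [264.9689 178.6525] len 177.8 wid 30.3 id 2 org [0.533  0.1431] head 0.479
blob [241.4803 183.362 ] len 162.5 wid 22.7 id 3 org [0.5261 0.2194] head 0.473
blob [193.7331 194.515 ] len 150.7 wid 32.9 id 4 org [0.4838 0.3616] head 0.433
wrack rack (array([ 0.4858, -0.2725]), array([249.8509, 234.6053]), 63.86619186401367)
wrack disc (608.0258178710938, -55.50666427612305) 41.147987365722656
counter (array([ 0.6129, -0.0479]), array([161.8561, 107.9563]), 87.58329010009766)
top0 rack (array([ 0.4858, -0.2724]), array([250.3138, 233.6126]), 63.909423828125)
top0 disc (612.7864379882812, -53.62437438964844) 34.1583251953125
counter (array([ 0.6119, -0.0534]), array([ 93.2394, 105.7726]), 82.13065338134766)
200 43
```

View pics/k1.png

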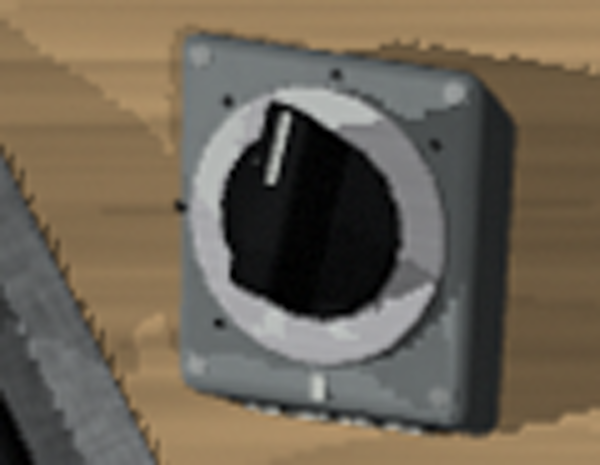

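Rack sizes check out (250 x 234.6 mm) and both views agree: centre (0.4858,-0.2725), yaw -26.1°. brush1–4 are identified by length (199, 178, 163 and 150 mm). The crop shows the white mark at (280,148), pointing away, and the zero tick at (318,388). Next a close look at the knob.

Run:
```python
from h import *
np.set_printoptions(precision=4,suppress=True)
arm.move_pose([.55,-.054,.28],down(0)); d=cam("wrist","kn")
im=d["image"].astype(int); V=im.max(2); S=V-im.min(2)
uu,vv=np.meshgrid(np.arange(640),np.arange(400)); W=lambda z:ray(d,np.c_[uu.ravel(),vv.ravel()],z).reshape(400,640,3)
w=W(.064); near=np.hypot(w[...,0]-.613,w[...,1]+.054)<.045
for b in blobs((V<60)&near,150,1e5): 
    P=w[b][:,:2]*1000; print("black",cv2.minEnclosingCircle(P.astype(np.float32)),pts(b).mean(0))
for b in blobs((V>165)&(S<25)&(np.hypot(w[...,0]-.613,w[...,1]+.054)<.07),15,1e5): 
    print("white",b.sum(),pts(b).mean(0),"z094",rect(W(.094)[b]),"z050",rect(W(.05)[b]))
u,v=pix(d,[.613,-.054,.07])[0].astype(int); print(u,v)
a=cv2.imread("pics/kn.png")[max(0,v-75):v+75,u-90:u+90]; cv2.imwrite("pics/k2.png",cv2.resize(a,None,fx=4,fy=4,interpolation=cv2.INTER_CUBIC)); print(max(0,v-75),u-90)
```

```text
black ((614.467041015625, -53.1788330078125), 26.311609268188477) [314.7606 116.4577]
white 1244 [306.1801 116.6801] z094 (array([ 0.6142, -0.0492]), array([66.6186, 59.0792]), 13.71810531616211) z050 (array([ 0.6136, -0.0485]), array([75.5179, 66.9714]), 13.718110084533691)
white 29 [319.2414 104.8621] z094 (array([ 0.6266, -0.0572]), array([ 1.4652, 17.5257]), 69.27611541748047) z050 (array([ 0.6277, -0.0577]), array([ 1.6609, 19.8669]), 69.2761001586914)
white 21 [310.2857 154.2857] z094 (array([ 0.5762, -0.048 ]), array([3.1718, 5.2925]), 89.64994049072266) z050 (array([ 0.5706, -0.0473]), array([3.5955, 5.9996]), 89.64988708496094)
316 118
43 226
```

View pics/k2.png

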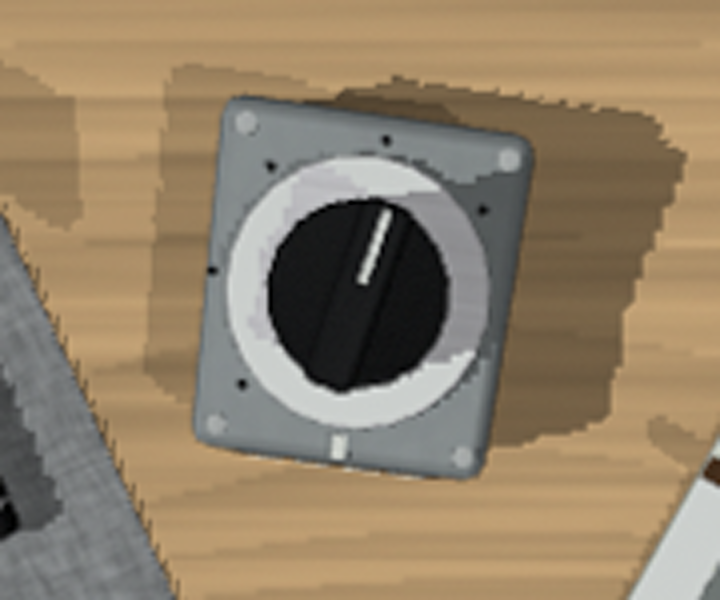

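Knob centre is (0.6145,-0.0532) with disc radius 26.3 mm, which fits the 52 mm given. The mark heads -20.7° and the tick 172.4°, so about 3.37 rad is needed counter-clockwise. I'll do it in three grasps.

```bash
cat > knob.py <<'E'
from h import *
C=[.6145,-.0532]; Z=.0705
def pick(h,turn):
    best=None
    for k in(-2,-1,0,1,2):
        y=h+k*np.pi
        a=arm.solve_ik([*C,Z],down(y)); b=arm.solve_ik([*C,Z],down(y+turn))
        if a is None or b is None or abs(b[5]-a[5])>abs(turn)+.1: continue
        m=max(abs(a[5]),abs(b[5]))
        if best is None or m<best[0]: best=(m,y,a[5],b[5])
    print("pick",best); return best[1]
def grasp(h,turn):
    y=pick(h,turn); jaws.set_gripper(.07)
    arm.move_pose([*C,.15],down(y)); hit=arm.move_straight([*C,Z],feed=.08,force_limit=15); assert not hit
    jaws.set_gripper(.0); o=sensors.get_obs(); print("grip",o["grip_width"],o["grasp_force"],o["force"],o["wrist_torque"]); return y
def release():
    jaws.set_gripper(.07); arm.move_straight([*C,.15],feed=.1)
def yaw():
    R=Ro.from_rotvec(sensors.get_obs()["ee_rot"]).as_matrix(); return np.arctan2(R[1,0],R[0,0])
E
python3 - <<'E'
from knob import *
np.set_printoptions(precision=3,suppress=True)
h=np.radians(-20.7)
for i in range(2):
    y=grasp(h,1.15)
    for s in np.linspace(.23,1.15,5):
        arm.move_pose([*C,Z],down(y+s)); o=sensors.get_obs(); print(s,yaw(),o["wrist_torque"],o["grip_width"])
    h+=1.15; release()
arm.move_pose([.55,-.054,.28],down(0)); d=cam("wrist","kn2"); print(sensors.get_obs()["time"])
a=cv2.imread("pics/kn2.png")[43:193,226:406]; cv2.imwrite("pics/k3.png",cv2.resize(a,None,fx=4,fy=4,interpolation=cv2.INTER_CUBIC))
E
```

```text
pick (np.float64(0.8750759673851554), np.float64(2.7803094984269667), np.float64(0.27492403261484455), np.float64(-0.8750759673851554))
grip 0.013054221875454429 61.03654503822327 [0.843 4.223 2.978] [ 0.807 -0.072  0.041]
0.23 3.0072394734222008 [ 0.987 -0.147  0.035] 0.012832430998662252
0.45999999999999996 -3.0481722022215436 [ 1.042 -0.203  0.02 ] 0.012661022666648996
0.69 -2.820597461736575 [ 1.027 -0.261  0.028] 0.012994607342679152
0.9199999999999999 -2.5923265158584354 [ 0.954 -0.364  0.007] 0.012614982018328684
1.15 -2.363612285645579 [ 1.004 -0.433  0.066] 0.012732717813911089
pick (np.float64(2.0250759673851557), np.float64(-2.3528758087526196), np.float64(-0.8750759673851558), np.float64(-2.0250759673851557))
grip 0.01262134114047465 60.16174793243408 [-0.762 -0.517  3.04 ] [-0.118  0.048  0.03 ]
0.23 -2.126539471885296 [-0.292 -0.117  0.045] 0.012726625232838167
0.45999999999999996 -1.8985161289639687 [-0.558 -0.448  0.042] 0.012491823673360802
0.69 -1.6696266639370256 [-0.767 -0.872  0.065] 0.012700931573958874
0.9199999999999999 -1.4395855430575915 [-0.676 -1.029  0.044] 0.012717808835086143
1.15 -1.2095316770726139 [-0.701 -1.203  0.045] 0.012946910988401193
28.0417
```

View pics/k3.png

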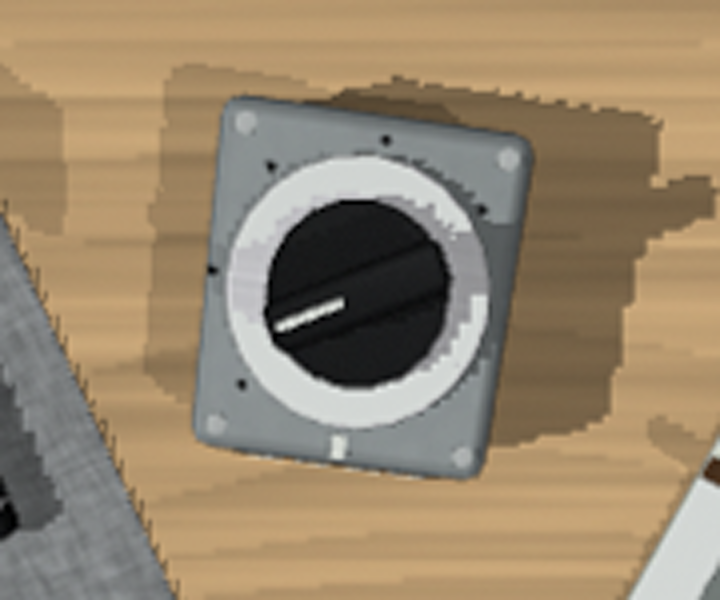

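The mark now points to (310,315) in the crop, so it turned about 2.3 rad as planned. The last grasp runs to the stop, watching the torque.

Run:
```python
from knob import *
np.set_printoptions(precision=3,suppress=True)
y=grasp(np.radians(-20.7)+2.3,1.2); z0=sensors.get_obs()["wrist_torque"][2]
arm.move_pose([*C,Z],down(y+.85)); print(yaw(),sensors.get_obs()["wrist_torque"])
for s in np.arange(.9,1.3,.035):
    arm.move_pose([*C,Z],down(y+s)); o=sensors.get_obs(); print("%.3f"%s,round(yaw()-y,3),o["wrist_torque"],o["grip_width"])
    if abs(o["wrist_torque"][2]-z0)>.35: break
release()
arm.move_pose([.55,-.054,.28],down(0)); d=cam("wrist","kn3"); print(sensors.get_obs()["time"])
im=d["image"].astype(int); V=im.max(2); S=V-im.min(2)
for b in blobs((V>165)&(S<25),12,100):
    P=ray(d,pts(b),.094)
    if np.hypot(*(P.mean(0)[:2]-C))<.05: print(b.sum(),pts(b).mean(0),rect(P))
a=cv2.imread("pics/kn3.png")[43:193,226:406]; cv2.imwrite("pics/k4.png",cv2.resize(a,None,fx=4,fy=4,interpolation=cv2.INTER_CUBIC))
```

```text
pick (np.float64(1.116516686204637), np.float64(-4.344468462342412), np.float64(1.116516686204637), np.float64(-0.08348331379536322))
grip 0.012751047047070575 62.125046253204346 [3.129 1.931 0.891] [ 0.404 -0.639  0.002]
2.789716108200249 [ 0.453 -0.879  0.052]
0.900 7.184 [ 0.493 -0.894  0.068] 0.012589483415924122
0.935 7.219 [ 0.468 -0.973  0.102] 0.012554584775922265
0.970 7.254 [ 0.52  -0.931  0.048] 0.012920307080774853
1.005 7.289 [ 0.53  -0.903  0.019] 0.01247816531250231
1.040 7.324 [ 0.481 -0.943  0.02 ] 0.012189556397208395
1.075 7.359 [ 0.489 -0.976 -0.208] 0.01293299502659772
1.110 7.391 [ 0.664 -1.056 -1.289] 0.012703122323224052
38.35
18 [352.667  82.333] (array([ 0.648, -0.091]), array([3.726, 4.004]), 0.024589143693447113)
29 [313.172 129.759] (array([ 0.602, -0.051]), array([ 1.633, 17.282]), 82.1275863647461)
14 [279.286 148.5  ] (array([ 0.582, -0.016]), array([3.128, 3.222]), 0.013289541937410831)
20 [310.2 154.4] (array([ 0.576, -0.048]), array([3.169, 5.282]), 89.65550231933594)
14 [341.214 156.643] (array([ 0.574, -0.081]), array([3.03 , 3.703]), 45.609947204589844)
```

View pics/k4.png

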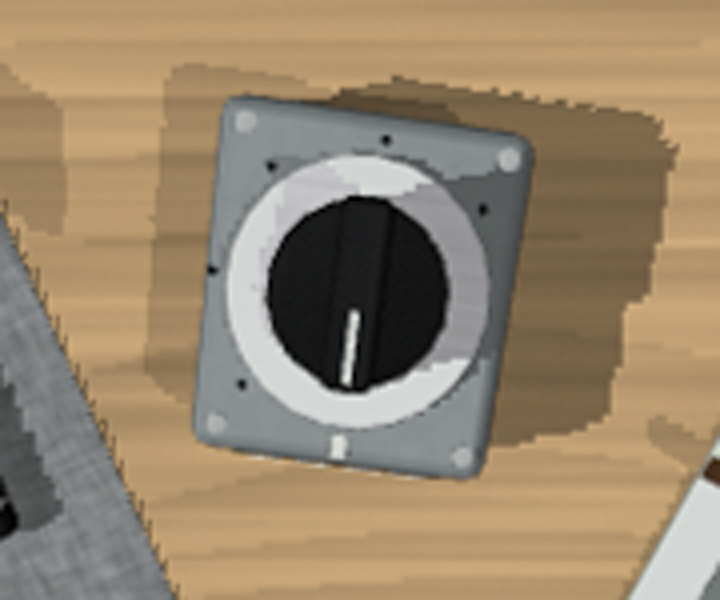

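The mark lines up with the tick and the torque step showed the stop, so the knob is at zero. Now brush1.

```bash
cat > put.py <<'E'
from meas import *
RY=np.radians(-26.1); XH=np.array([np.cos(RY),np.sin(RY)]); YH=np.array([-XH[1],XH[0]]); RC=np.array([.4858,-.2725])
CAP={1:(.060,.120),2:(.060,.104),3:(.060,.094),4:(.060,.090),5:(.060,.088)}
OFF=.010; ZP=.0050
def pocket(i): return RC+XH*(.1-.1175)+YH*(.096-.048*(i-1))
def look(name): arm.move_pose([.50,.20,.42],down(0)); return cam("wrist",name)
def pick(i,b):
    org,h,_,_=b; g=org+OFF*np.array([np.cos(h),np.sin(h)])
    jaws.set_gripper(.045); arm.move_pose([*g,.12],down(h))
    hit=arm.move_straight([*g,ZP],feed=.1,force_limit=12); o=sensors.get_obs(); print("hit",hit,o["eef_pos"])
    jaws.set_gripper(0); o=sensors.get_obs(); print("grip",o["grip_width"],o["grasp_force"])
    arm.move_straight([*g,.20],feed=.15)
def check(i):
    d=cam("wrist",f"held{i}"); o=sensors.get_obs(); print("width",o["grip_width"],"t",o["time"])
    R=Ro.from_rotvec(o["ee_rot"]).as_matrix(); zb=o["eef_pos"][2]+.005+.008
    im=d["image"].astype(int); V=im.max(2); S=V-im.min(2); P=ray(d,pts((V>150)&(S<35)),zb)
    Q=(P-o["eef_pos"])@R; Q=Q[(Q[:,0]>.02)&(Q[:,0]<.17)&(abs(Q[:,1])<.04)]
    if len(Q): print("cap x %.4f..%.4f"%tuple(np.percentile(Q[:,0],[1,99])),"expect",np.array(CAP[i])-OFF,"y %.4f..%.4f"%tuple(np.percentile(Q[:,1],[1,99])),len(Q))
    else: print("no cap seen")
def place(i):
    p=pocket(i)+OFF*XH
    arm.move_pose([*p,.12],down(RY)); print("width",sensors.get_obs()["grip_width"])
    arm.move_straight([*p,.050],feed=.12); hit=arm.move_straight([*p,.0365],feed=.04,force_limit=8); o=sensors.get_obs(); print("down",hit,o["eef_pos"],o["force"],o["grip_width"])
    jaws.set_gripper(.030); arm.move_straight([*p,.13],feed=.12)
def final(name):
    arm.move_pose([.42,-.2,.30],down(0)); d=cam("wrist",name); print("t",sensors.get_obs()["time"])
    return d
E
python3 - <<'E'
from put import *
d=look("m1"); B=brushes(d,dbg=True)
pick(1,B[1]); arm.move_pose([.36,-.05,.22],down(RY)); check(1)
E
```

```text
blob [370.5013  58.0621] len 198.6 wid 40.7 id 1 org [0.611 0.097] head 0.336
blob [478.723   81.3846] len 94.9 wid 67.1 id 5 org [ 0.6109 -0.073 ] head 3.104
blob [339.5432 115.8041] len 176.5 wid 33.6 id 2 org [0.5345 0.145 ] head 0.476
blob [297.6124 125.5582] len 161.8 wid 26.3 id 3 org [0.528  0.2211] head 0.475
blob [215.6329 147.8469] len 148.8 wid 37.6 id 4 org [0.4859 0.3631] head 0.434
hit False [0.621  0.1004 0.0058]
grip 0.01415056163413896 61.97523236274719
width 0.0141618001050228 t 56.175
cap x 0.0499..0.1073 expect [0.05 0.11] y -0.0200..0.0390 15163
```

Run:
```python
from put import *
place(1); d=final("f1")
cv2.imwrite("pics/f1c.png",cv2.resize(cv2.imread("pics/f1.png"),(800,500)))
```

```text
width 0.014305921737739943
down True [ 0.5219 -0.1832  0.0378] [-0.9218  0.509   4.4035] 0.014025689244828495
t 64.1667
```

View pics/f1c.png

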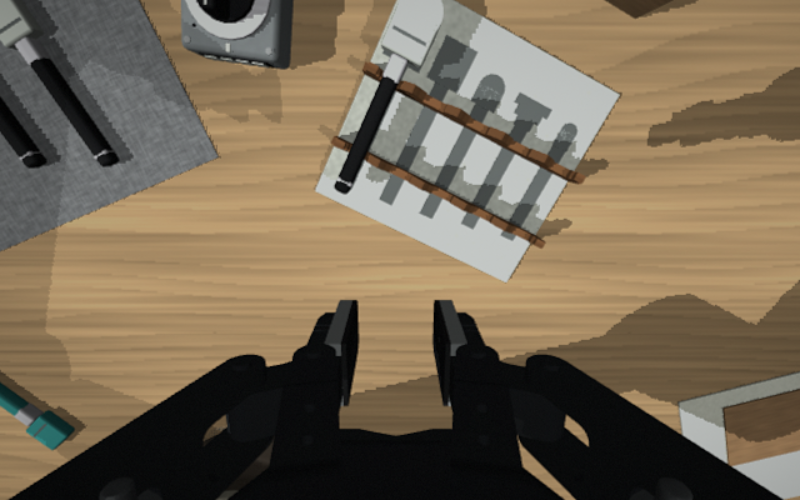

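brush1 lies in pocket 1, tail at (343,187) and cap at (412,40) pointing away. Next is brush2: I re-detect it, pick it, and place it only if the hold check passes.

```bash
cat >> put.py <<'E'
def run(i):
    B=brushes(look(f"m{i}")); print({k:(v[0],v[1]) for k,v in B.items()})
    pick(i,B[i]); arm.move_pose([.36,-.05,.22],down(RY)); check(i)
E
python3 - <<'E'
from put import *
d=load("f1"); print("tail",ray(d,[[343/1.25,187/1.25]],.050)[0],"exp",pocket(1)-.08*XH)
run(2)
E
```

```text
tail [ 0.4441 -0.1476  0.05  ] exp [ 0.4405 -0.1434]
{2: (array([0.5345, 0.145 ]), np.float64(0.4763706407149516)), 3: (array([0.528 , 0.2211]), np.float64(0.47565583736726486)), 4: (array([0.4859, 0.3632]), np.float64(0.4345488424595946))}
hit False [0.5439 0.1497 0.0057]
grip 0.014436765306702485 61.76996827125549
width 0.014244059721734143 t 81.6
cap x 0.0491..0.1073 expect [0.05  0.094] y -0.0166..0.0394 9307
```

Run:
```python
from put import *
place(2); run(3)
```

```text
width 0.014145498493902323
down True [ 0.5007 -0.2264  0.0378] [-1.0969  0.1783  5.8788] 0.014111539461561523
{3: (array([0.5277, 0.2209]), np.float64(0.47316037645447695)), 4: (array([0.4857, 0.363 ]), np.float64(0.4325012954191182))}
hit False [0.5371 0.2257 0.0057]
grip 0.014541942937999824 61.86541557312012
width 0.014727673887723855 t 99.9
cap x 0.0499..0.1076 expect [0.05  0.084] y -0.0128..0.0390 6827
```

Run:
```python
from put import *
place(3); d=final("f3")
cv2.imwrite("pics/f3c.png",cv2.resize(cv2.imread("pics/f3.png"),(800,500)))
```

```text
width 0.01408827660611029
down True [ 0.4796 -0.2695  0.0378] [-1.5928  0.0854  4.8472] 0.013934578037545619
t 107.9083
```

View pics/f3c.png

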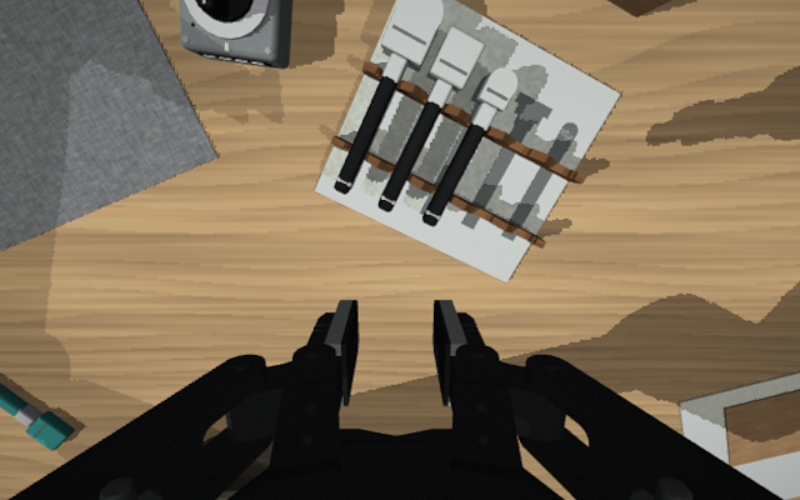

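Brushes 1 to 3 lie parallel in pockets 1 to 3, tails at (343,187), (386,205) and (431,219). Now brush4.

Run:
```python
from put import *
run(4)
```

```text
{4: (array([0.4859, 0.3632]), np.float64(0.43420767688691025))}
hit False [0.4954 0.3677 0.0058]
grip 0.014264171412582962 61.17660641670227
width 0.01409512839452764 t 118.8333
cap x 0.0516..0.1076 expect [0.05 0.08] y -0.0177..0.0390 7293
```

Run:
```python
from put import *
place(4)
final("f4")
arm.move_pose([.36,-.18,.36],down(0)); d=cam("wrist","f5"); arm.move_pose([.25,-.1,.4],down(0))
t=cam("top","t5"); s=cam("scene","s5"); print(sensors.get_obs()["time"])
a=cv2.resize(cv2.imread("pics/f4.png"),(480,300)); b=cv2.imread("pics/s5.png")[80:330,150:430]; c=cv2.imread("pics/t5.png")[90:270,160:480]
b=cv2.resize(b,(336,300)); c=cv2.resize(c,(533,300)); e=cv2.resize(cv2.imread("pics/f4.png")[0:210,220:520],None,fx=.93*1.0,fy=1.43)[:300,:267]
cv2.imwrite("pics/end.png",np.vstack([np.hstack([a,b[:,:320]]),np.hstack([c,e])[:,:800]]))
```

```text
width 0.014137825666745766
down True [ 0.4585 -0.3126  0.0378] [-0.12    0.795   4.3455] 0.014283777738296026
t 126.825
128.0417
```

View pics/end.png

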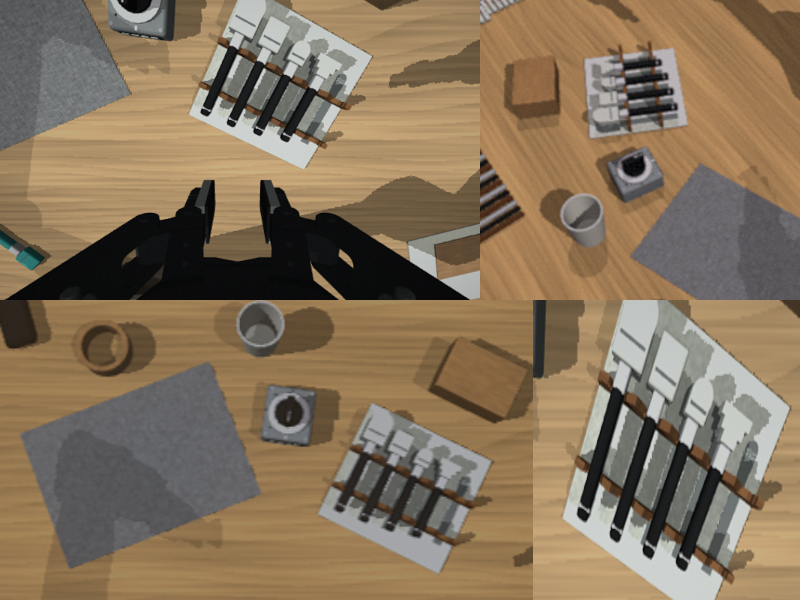

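All four are in their pockets and the mat is empty. One numeric check of seating depth and position along the pocket before handing in.

Run:
```python
from put import *
for n in("f4","t5"):
    d=load(n); im=d["image"].astype(int); V=im.max(2)
    uu,vv=np.meshgrid(np.arange(640),np.arange(400)); W=ray(d,np.c_[uu.ravel(),vv.ravel()],.050).reshape(400,640,3)[...,:2]
    f=200/np.tan(np.radians(d["fovy"]/2)); D=d["depth"]
    X=(np.stack([(uu-d["cx"])/f*D,(vv-d["cy"])/f*D,D],-1)-d["t"])@d["R"]
    for i in range(1,5):
        q=W-pocket(i); s=q@XH; y=q@YH; on=abs(y)<.011
        k=on&(V<60)&(s>-.11)&(s<.08)
        z=[np.median(X[...,2][(abs(y)<.004)&(abs(s-c)<.008)&(D>0)]) for c in(-.05,0,.05)]
        ym=[(y[k&(abs(s-c)<.012)]).mean() for c in(-.04,.0,.025)]
        print(n,i,"tail %.4f exp %.3f"%(np.percentile(s[k],.5),-TAIL[i]),"lat",np.array(ym),"top z",np.array(z),"exp .050")
print(sensors.get_obs()["force"])
```

```text
f4 1 tail -0.0787 exp -0.080 lat [-0.0009 -0.001  -0.0009] top z [0.0507 0.0509 0.0511] exp .050
f4 2 tail -0.0760 exp -0.076 lat [-0.0002 -0.     -0.0003] top z [0.0507 0.0508 0.0509] exp .050
f4 3 tail -0.0697 exp -0.070 lat [0.0007 0.0008 0.0002] top z [0.0508 0.051  0.0512] exp .050
f4 4 tail -0.0591 exp -0.060 lat [0.0016 0.0016 0.001 ] top z [0.0509 0.0509 0.0513] exp .050
t5 1 tail -0.0792 exp -0.080 lat [-0.0004  0.0002 -0.0004] top z [0.0498 0.0509 0.051 ] exp .050
t5 2 tail -0.0767 exp -0.076 lat [0.0008 0.0001 0.0002] top z [0.0484 0.0498 0.0501] exp .050
t5 3 tail -0.0715 exp -0.070 lat [0.0003 0.001  0.0003] top z [0.0506 0.051  0.0498] exp .050
t5 4 tail -0.0599 exp -0.060 lat [0.0006 0.0013 0.0009] top z [0.0498 0.0519 0.0498] exp .050
[ 0.5803 -0.11   -0.2944]
```

```bash
python3 -c "
from workcell import hand_in
print(hand_in())"
```

```text
the job is handed in; nothing more can be done
None
```

I turned the knob back to its zero stop, then laid brushes 1–4 in that order in pockets 1–4, caps pointing away from the robot (within about 2 mm by the cameras), left pocket 5 empty because brush5 was absent, and handed in at about 128 s with the cup, tape core, carton and turquoise look-alike left alone.

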